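# Hold the ball at the start of the ramp

## Robot

A 7-joint arm with a two-finger parallel gripper is mounted at the origin on the work surface. World frame = base frame: x ahead of the robot, y to its left, z up, the work surface at z = 0. Lengths are in mm, angles in rad, forces in N, time in s.
With the tool pointing down it reaches from about 425 to 875 mm from the base axis. Payload 8.4 kg.
Tool frame: the origin (TCP) lies between the finger pads; the fingertips stand ahead of it and the grasp point (between the pads) lies 5 mm behind it (bot.tip_extent is the z of the fingertips in the tool frame, in mm); z points along the fingers, y is the line along which they close (so a half turn about z gives the same grasp; the last joint's range is limited). The gripper opens to 87 mm and grips with 3 to 60 N. Pads are 19 mm wide; open, the fingers measure 117 mm over their backs; the gripper's body (75 mm by 190 mm) begins 51 mm behind the grasp point.
Start: joints at [1.205, 0.333, 0.04, 1.465, -0.013, 1.343, -0.059], TCP at [171.348, -626.979, 200.346] pointing down, gripper open.
Joint ranges: [-2.58, 2.58], [-0.38, 2.09], [-1.3, 1.39], [0.25, 2.4], [-1.5, 4.64], [0.08, 2.09], [-2.65, 2.65]. Speed limits (rad/s): [2.22, 2.22, 2.79, 2.79, 3.14, 3.14, 3.14].

## Interface

Orientations are given as a unit quaternion [x, y, z, w].
In Python, from cell import readout, camera, job, look_for, outline_of, bot gives the robot as it stands.
- The arm moves only by the shell command python3 -m pendant 'ROWS' [FORCE]. ROWS is a JSON object of lists of equal length, an entry for each row: "fingers": the opening, from 0 (shut) to 1 (fully open); "translation": the shift along the world's x, y, z in cm, a list of three; "rot": the turn, a rotation vector about the world's x, y, z in degrees, a list of three. A call has 1 to 12 rows; each row shifts and turns the commanded pose from where the row before left it; what a row does not reach is not made up. A row lasts 1/10 s, in which the tool goes at most 50 mm and 8.59 degrees, less where a joint would pass 70% of its speed; a pose out of reach is approached as far as the arm can. A call with a gripper value outside its range is refused whole. The fingers move at their own pace and stop on an object; FORCE is the grip in N (left out, the last holds). Time passes only in rows, so rows that do not move let the fingers close. It gives the time, the measured TCP pose, the force, the opening and the grip force at its end, in the units of the state.
- readout.get_obs(): the state, without advancing time (a new reading comes with each control period).
- camera(name): name is "scene" or "top" or "wrist"; returns a dict with "color" (420x560x3 uint8, blue, green, red), "vertical_fov" (degrees; the focal length in pixels is half the picture's height over the tangent of half this angle, whatever the lens; pixels are square), "cx", "cy" (the principal point, pixels), "position" and "rotation" of the camera in the world. Camera axes: x right, y down, z forward; pixel columns grow to the right and rows downward; lengths in mm; the calibration is good to about 2 mm. A picture is of the moment at which its call begins. There is no depth.
- job.close_job(): hands the job in; it is judged then, once.
Trained networks look in a picture, given as the dict that the camera call returned (one of the last four; its "shot" number tells which), for a name from the list of things; names that differ only in an ending like _2 or _b are one class to them, and where a whole thing is asked for, a point or a joint stands for the part that bears it (a point fixed in the world has none). Each returns a list of dicts, best first, with "score" (0 to 1); they miss things now and then, are a little off and sometimes report something else, mostly with a low value. They report only what shows in the picture. A call takes as long as a camera call. They do not tell look-alikes from the thing itself.
- look_for(picture, label): "extent" ([left, top, width, height] in pixels, round what is visible of it).
- outline_of(picture, label): "pixels" (420x560 bool, what is visible of it) and "extent" ([left, top, width, height] in pixels, round what is visible of it).
The state is a dict: "t": time; "q": joint angles; "joint_vel": joint speeds; "joint_efforts": joint torques, N m; "position": TCP position; "eef_rot": TCP orientation; "ft_force": force on the tool from outside, world axes, zero at the start; "wrist_torque": the same for the moment, N m; "width": opening from 0.0 (shut) to 1.0 (fully open); "grip_force": force on a finger pad.
Only numpy, scipy, OpenCV 4.12 (cv2) and the standard library are available. Lean on these libraries where they do the work, as an engineer would, in place of code of your own. Each camera call takes 0.05 s, during which the arm holds its last target. There are 200 camera calls.

## Task

Make the rolling-ball ramp ready for a timed run: with the fingertips, push the steel ball up the sloped rail, from the rubber buffer at its foot to the sprung start plate at its top, until the ball has pushed the plate well in (beyond half of its travel), without ramming it. Finish while holding: keep the fingertips behind the ball, pressing it against the plate so that it cannot roll back. Only push it, never squeeze it or lift it out of the rail, and leave the other things on the bench where they stand.

Things in the scene. Friction and masses are not known exactly. Their poses are not given: they have to be found in the camera images.
- ramp: Inclined plane fixed on the bench: base board 520 x 110 mm, 19 mm high, with a straight aluminium V-channel sloping 7 degrees, 59 mm wide at the rims. Origin: middle of the board's underside. x: level, uphill along the rail; y: level, across; z: up. The ball's centre moves in the plane y = 0 on a line through x = -0.004, z = 0.084, rising 0.123 m per m of x; the rims lie 10 mm below that line.
- rail_foot (a point): Point on the line of the ball's centre over the uphill face of the rubber buffer at the rail's foot. Axes as the ramp's. The buffer runs 16 mm downhill from here, across the V, its top 10 mm below this point: the space above and behind it is free for a finger. Two small black light-gate boxes sit outside the flanks, 95 mm uphill, below the rims, reaching 47 mm out from the middle.
- ball_center (a point): Centre of the polished solid steel ball, 50 mm in diameter, about 0.5 kg. It starts at rest in the V-channel against the buffer, about 0.34 m from the start plate, and rolls or slides easily (it takes a push of 1 to 3 N); let go anywhere on the slope, it rolls back to the foot.
- plate_face (a point): Centre of the start plate's face: a round steel button, 28 mm across, on a stem out of the black switch housing (52 mm wide, top 32 mm above the ball's line) at the rail's top, facing downhill. It moves with the button, on the line of the ball's centre: the ball touches it when its centre is 25 mm away. x axis: uphill along the slope, the way it is pushed in; z: square to the slope, up.
- start_plate (a joint): How far the start plate is pushed in, m: 0 = out (as it starts), 0.012 = all the way in, where it stops hard. A spring pushes it back: about 1.5 N at the start of its travel, 7 N at the end.
- brass_cylinder: Loose solid brass cylinder standing upright on the bench beside the ramp, 40 mm in diameter, 50 mm high. Origin: centre of its underside. Leave it alone.
- tube_ring: Loose aluminium tube offcut standing on end on the bench, 60 mm outside diameter, 48 mm inside, 30 mm high. Origin: centre of its underside. Leave it alone.
- beaker: Loose small glass beaker standing on the bench, 54 mm in diameter, open, 68 mm high. Origin: centre of its underside. Leave it alone.
- dish: Loose clear plastic petri dish standing on the bench, 90 mm in diameter, 15 mm high. Origin: centre of its underside. Leave it alone.
- ball: The same steel ball as a body; its axes turn as it rolls and its origin lies on its surface, so use the centre point for its position.
Not all that is in view belongs to the job. What is shaped like the ball but red is not meant.

How it is judged:
By the outcome, as a careful person would: the job done as asked, in the order asked, and still so for the second after the job is handed in, while the arm keeps its last pose, push and grip.
It also fails if it takes over 40 s, if anything falls off the work surface, if the arm or the gripper's body presses on something with over 40 N, if the wrist force passes 120 N, or if a joint passes its speed limit or range.

## Working session

There is one attempt and no reset: what is moved stays moved. The work goes in short steps, Python scripts to look and compute and a shell command to move; the robot and the scene stay as the last step left them, time stands still between calls to the robot, and variables do not carry over. Pictures are saved under pics/ and viewed, at most 10 in all, crops included, and the job is handed in when it is done.

```bash
mkdir -p pics; ls; cat > h.py <<'E'
from cell import readout, camera, job, look_for, outline_of, bot
import numpy as np, cv2
from scipy.spatial.transform import Rotation as R
def K(p):
    h,w=p["color"].shape[:2]; return h/2/np.tan(np.radians(p["vertical_fov"])/2)
def Rm(p):
    r=np.array(p["rotation"],float); return r if r.shape==(3,3) else R.from_quat(r).as_matrix()
def ray(p,u,v):
    d=Rm(p)@np.array([(u-p["cx"])/K(p),(v-p["cy"])/K(p),1]); return np.array(p["position"],float),d/np.linalg.norm(d)
def atz(p,u,v,z):
    o,d=ray(p,u,v); return o+d*(z-o[2])/d[2]
def proj(p,X):
    c=Rm(p).T@(np.array(X,float)-np.array(p["position"])); return c[:2]/c[2]*K(p)+[p["cx"],p["cy"]]
def meet(rs):
    A=sum(np.eye(3)-np.outer(d,d) for o,d in rs); b=sum((np.eye(3)-np.outer(d,d))@o for o,d in rs); return np.linalg.solve(A,b)
E
python3 - <<'E'
from h import *
o=readout.get_obs(); print({k:np.round(v,3) for k,v in o.items()}, bot.tip_extent)
for n in ("scene","top"):
    p=camera(n); cv2.imwrite(f"pics/{n}.png",p["color"]); print(n,p["vertical_fov"],p["position"],np.round(Rm(p),3).tolist(), p["cx"],p["cy"],[k for k in p])
    for l in ("ramp","ball","start_plate","plate_face","brass_cylinder","tube_ring","beaker","dish"):
        print(l,[(np.round(r["extent"]).tolist(),round(r["score"],2)) for r in look_for(p,l)][:3])
E
```

```text
pics
{'t': np.float64(0.0), 'q': array([ 1.205,  0.334,  0.04 ,  1.466, -0.013,  1.343, -0.058]), 'joint_vel': array([ 0.001, -0.002,  0.001,  0.001, -0.   ,  0.001,  0.002]), 'joint_efforts': array([ 1.0000e-03, -6.5636e+01,  1.3350e+00, -4.0381e+01, -6.0000e-02,
        4.5000e-02,  0.0000e+00]), 'position': array([ 171.226, -626.504,  199.459]), 'eef_rot': array([ 0.991,  0.133, -0.   , -0.001]), 'ft_force': array([ 0.267, -0.483, -0.232]), 'wrist_torque': array([ 0.039, -0.035, -0.013]), 'grip_force': np.float64(0.0), 'width': np.float64(1.0)} 14.0
scene 55.030767273928184 [978.49935988 -17.64639941 641.42958893] [[0.137, 0.796, -0.59], [0.991, -0.107, 0.086], [0.005, -0.596, -0.803]] 278.3732736795759 210.70051964837532 ['color', 'vertical_fov', 'cx', 'cy', 'position', 'rotation', 'shot']
ramp [([138.0, 130.0, 276.0, 180.0], 0.76)]
ball [([158.0, 323.0, 32.0, 34.0], 0.7), ([174.0, 236.0, 28.0, 26.0], 0.57), ([230.0, 326.0, 26.0, 35.0], 0.28)]
start_plate [([372.0, 157.0, 11.0, 12.0], 0.64)]
plate_face [([190.0, 171.0, 42.0, 39.0], 0.6), ([370.0, 158.0, 13.0, 13.0], 0.55)]
brass_cylinder [([233.0, 326.0, 23.0, 34.0], 0.93)]
tube_ring [([369.0, 259.0, 38.0, 42.0], 0.98)]
beaker [([321.0, 127.0, 29.0, 42.0], 0.77)]
dish []
top 43.84409398534995 [ 506.65766406   25.64002262 1102.36470564] [[-0.003, -0.997, 0.074], [-1.0, 0.004, 0.011], [-0.011, -0.074, -0.997]] 278.0281666175876 206.2881919704695 ['color', 'vertical_fov', 'cx', 'cy', 'position', 'rotation', 'shot']
ramp [([142.0, 158.0, 257.0, 125.0], 0.93)]
ball [([344.0, 179.0, 25.0, 24.0], 0.98), ([353.0, 119.0, 25.0, 22.0], 0.73)]
start_plate [([170.0, 241.0, 12.0, 9.0], 0.59)]
plate_face []
brass_cylinder [([306.0, 106.0, 17.0, 22.0], 0.92)]
tube_ring [([178.0, 145.0, 32.0, 25.0], 0.82)]
beaker [([189.0, 292.0, 32.0, 32.0], 0.84)]
dish [([317.0, 256.0, 43.0, 45.0], 0.69)]
```

View pics/scene.png

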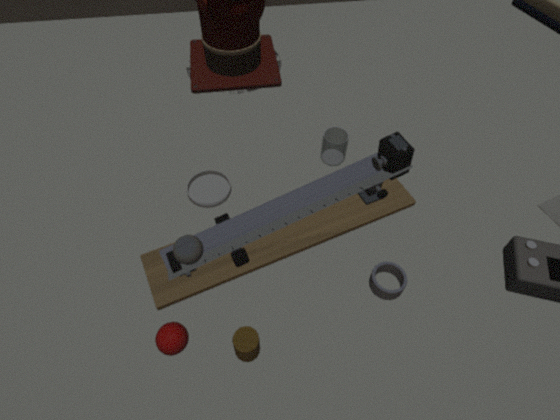

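View pics/top.png

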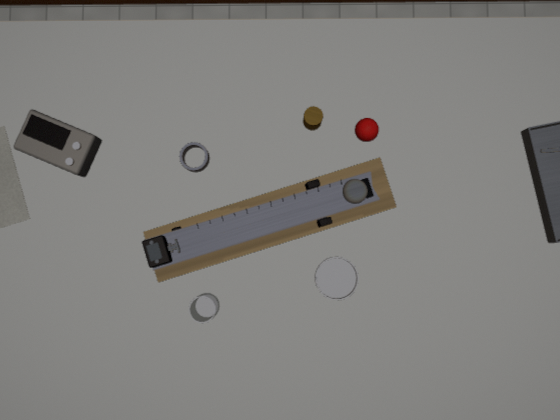

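The steel ball sits in the rail at scene (188,249) and top (356,191). The red look-alike at scene (172,338) and top (367,130) lies on the bench beside the rail and is not meant. The plate is at top (174,245). Next I triangulate the points and confirm with a crop.

```bash
cat > m.py <<'E'
from h import *
s=camera("scene"); t=camera("top")
def best(p,l,near):
    c=[r for r in outline_of(p,l)]
    f=lambda r:np.array([r["extent"][0]+r["extent"][2]/2,r["extent"][1]+r["extent"][3]/2])
    r=min(c,key=lambda r:np.linalg.norm(f(r)-near)); return r,f(r)
_,bs=best(s,"ball",(188,249)); _,bt=best(t,"ball",(356,191))
B=meet([ray(s,*bs),ray(t,*bt)]); print("ball",bs,bt,B.round(1),"reproj",proj(s,B)-bs,proj(t,B)-bt)
P=meet([ray(s,377.5,163.5),ray(t,175.5,245.5)]); print("plate",P.round(1))
try:
    r,_=best(t,"ramp",(270,220)); m=r["pixels"]
    pts=np.argwhere(m)[:,::-1]
    w=np.array([atz(t,u,v,19)[:2] for u,v in pts]).astype(np.float32)
    rc=cv2.minAreaRect(w); print("ramp",rc)
    c,sz,a=rc; a=a if sz[0]>sz[1] else a+90
    a=np.radians(a); e=np.array([np.cos(a),np.sin(a)]); e=e if e[1]>0 else -e
    print("dir",e,np.degrees(np.arctan2(e[1],e[0])),"ball lateral",np.cross(e,B[:2]-c),"along",e@(B[:2]-c))
except Exception as x: print(x)
d=P-B; print("B->P yaw",np.degrees(np.arctan2(d[1],d[0])),"dist",np.linalg.norm(d),"slope",d[2]/np.hypot(*d[:2]))
for l,z in(("brass_cylinder",25),("tube_ring",15),("beaker",34),("dish",8)):
    q=look_for(t,l); 
    if q: x,y,w,h=q[0]["extent"]; print(l,atz(t,x+w/2,y+h/2,z).round(0))
cv2.imwrite("pics/crop.png",np.hstack([cv2.resize(s["color"][215:365,130:280],(400,400),interpolation=cv2.INTER_CUBIC),cv2.resize(t["color"][160:310,140:290],(400,400),interpolation=cv2.INTER_CUBIC)]))
E
python3 m.py
```

```text
ball [188.05 250.5 ] [354.4 192. ] [ 612.1 -116.6   58.1] reproj [ 0.24570127 -0.01987997] [ 0.20240786 -0.01299082]
plate [506.  231.6 108.6]
ramp ((558.799072265625, 59.16111755371094), (113.39948272705078, 527.93310546875), 17.304813385009766)
dir [-0.29745508  0.95473581] 107.30481338500978 ball lateral 1.3710166603352292 along -183.6214064801884
B->P yaw 106.95403129465419 dist 367.47720450166554 slope 0.13859617377072284
brass_cylinder [765. -37.  25.]
tube_ring [690. 217.  15.]
beaker [378. 184.  34.]
dish [439. -88.   8.]m.py:17: DeprecationWarning: Arrays of 2-dimensional vectors are deprecated. Use arrays of 3-dimensional vectors instead. (deprecated in NumPy 2.0)
  print("dir",e,np.degrees(np.arctan2(e[1],e[0])),"ball lateral",np.cross(e,B[:2]-c),"along",e@(B[:2]-c))
```

View pics/crop.png

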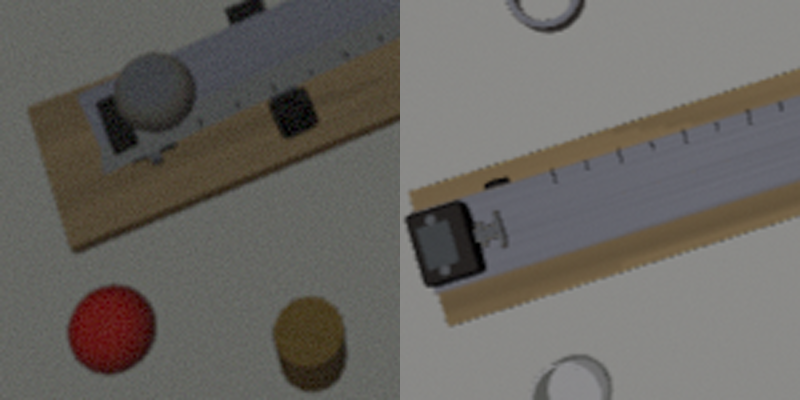

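Crop: the steel ball stands in the V against the buffer (left panel, 155,90). The red ball lies on the bench at 112,330 and isn't it. The right panel shows the plate at 500,232. Heights and distances agree with the description, and the rail heads at yaw 107°. Now I swing over behind the ball, fingers shut, closing line across the rail.

```bash
python3 -m pendant '{"fingers":[0,0,0,0,0,0,0,0,0,0,0,0],"translation":[[1.9,1.9,0],[1.9,1.9,0],[1.9,1.9,0],[1.9,1.9,0],[1.9,1.9,0],[1.9,1.9,0],[1.9,1.9,0],[1.9,1.9,0],[1.9,1.9,0],[1.9,1.9,0],[1.9,1.9,0],[1.9,1.9,0]],"rot":[[0,0,3.8],[0,0,3.8],[0,0,3.8],[0,0,3.8],[0,0,3.8],[0,0,3.8],[0,0,3.8],[0,0,3.8],[0,0,3.8],[0,0,3.8],[0,0,3.8],[0,0,3.8]]}' 5
python3 -m pendant '{"fingers":[0,0,0,0,0,0,0,0,0,0,0,0],"translation":[[1.9,1.9,0],[1.9,1.9,0],[1.9,1.9,0],[1.9,1.9,0],[1.9,1.9,0],[1.9,1.9,0],[1.9,1.9,0],[1.9,1.9,0],[1.9,1.9,0],[1.9,1.9,0],[1.9,1.8,0],[1.9,1.8,0]],"rot":[[0,0,3.8],[0,0,3.8],[0,0,3.8],[0,0,3.8],[0,0,3.8],[0,0,3.8],[0,0,3.8],[0,0,3.8],[0,0,3.8],[0,0,3.8],[0,0,3.8],[0,0,3.8]]}' 5
python3 - <<'E'
from h import *
o=readout.get_obs(); print(o["t"],o["q"].round(2),o["position"],R.from_quat(o["eef_rot"]).as_matrix().round(3).tolist(),o["ft_force"],o["width"])
p=camera("wrist"); cv2.imwrite("pics/w1.png",p["color"]); print([(np.round(r["extent"]),r["score"]) for r in look_for(p,"ball")])
print("pred ball",proj(p,[612,-116.6,60]))
for r in look_for(p,"ball"):
    x,y,w,h=r["extent"]; print(atz(p,x+w/2,y+h/2,61.5))
E
```

```text
t: 2.55
position: [400.9, -397.3, 200.4]
eef_rot: [0.861, 0.509, 0.0, 0.0]
ft_force: [-0.1, -1.1, -0.0]
width: 0.03
grip_force: 0.0
t: 3.75
position: [628.8, -171.2, 200.2]
eef_rot: [0.596, 0.803, 0.0, -0.0]
ft_force: [-0.2, -1.0, 0.5]
width: 0.007
grip_force: 0.0
3.75 [ 0.57  0.38 -0.5   1.44  0.18  1.37  0.36] [ 628.82922873 -171.24447212  200.23065872] [[-0.289, 0.957, -0.0], [0.957, 0.289, 0.0], [0.0, 0.0, -1.0]] [-0.16843883 -0.98160426  0.45344506] 0.007200143225821319
[(array([255., 112.,  47.,  53.]), 0.92), (array([356., 174.,  46.,  46.]), 0.61)]
pred ball [278.01680856 138.92604937]
[ 612.90329762 -115.86364598   61.5       ]
[ 730.41071838 -142.97537363   61.5       ]
```

View pics/w1.png

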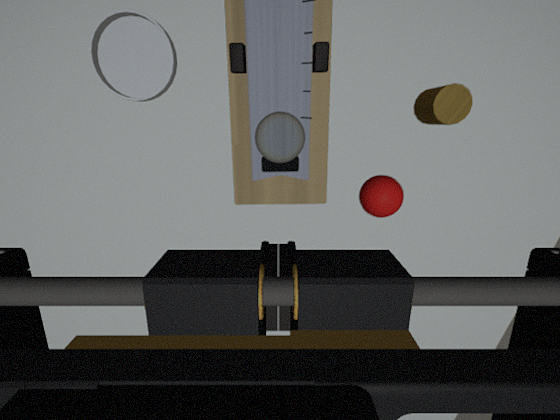

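The ball is where predicted (280,137) and the rail is vertical in the picture, so the tool is aligned. The red one at 381,196 is off to the side. Now I descend behind the ball and close the ~23 mm gap slowly.

```bash
python3 -m pendant '{"fingers":[0,0,0,0,0,0,0,0,0,0,0,0],"translation":[[0,0,-1],[0,0,-1.3],[0,0,-1.3],[0,0,-1.3],[0,0,-1.3],[0,0,-1.3],[0,0,-1.3],[0,0,-1.3],[0,0,-1.3],[0,0,-1],[0,0,-0.5],[0,0,0]],"rot":[[0,0,0],[0,0,0],[0,0,0],[0,0,0],[0,0,0],[0,0,0],[0,0,0],[0,0,0],[0,0,0],[0,0,0],[0,0,0],[0,0,0]]}' 5
python3 -m pendant '{"fingers":[0,0,0,0,0,0,0,0],"translation":[[-0.09,0.29,0],[-0.09,0.29,0],[-0.09,0.29,0],[-0.09,0.29,0.04],[-0.09,0.29,0.04],[-0.09,0.29,0.04],[-0.06,0.19,0.03],[-0.06,0.19,0.03]],"rot":[[0,0,0],[0,0,0],[0,0,0],[0,0,0],[0,0,0],[0,0,0],[0,0,0],[0,0,0]]}' 5
python3 - <<'E'
from h import *
print(readout.get_obs()["ft_force"])
s=camera("scene"); cv2.imwrite("pics/s2.png",cv2.resize(s["color"][160:320,110:310],(800,640))[:600])
E
```

```text
t: 5.1
position: [627.0, -172.9, 70.6]
eef_rot: [0.598, 0.801, -0.0, -0.001]
ft_force: [-0.3, -0.7, 0.5]
width: 0.008
grip_force: 0.0
t: 5.9
position: [620.7, -151.6, 73.2]
eef_rot: [0.598, 0.801, -0.0, -0.0]
ft_force: [-0.0, 0.1, 0.2]
width: 0.009
grip_force: 0.0
[-0.00495843  0.05989064  0.20897108]
```

View pics/s2.png

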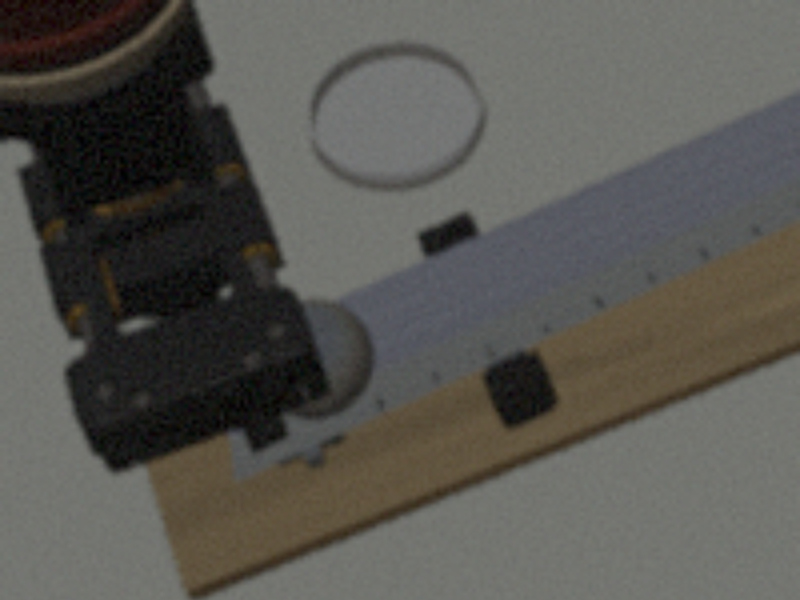

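Fingertips stand close behind the ball (crop: ball at 330,355, finger at 265,430). I'll lower 3 mm, recentre 2 mm, and start pushing gently.

```bash
python3 -m pendant '{"fingers":[0,0,0,0,0,0,0,0,0,0,0,0],"translation":[[0.1,0.03,-0.15],[0.1,0.03,-0.15],[-0.06,0.19,0.024],[-0.06,0.19,0.024],[-0.09,0.29,0.037],[-0.12,0.38,0.05],[-0.15,0.48,0.06],[-0.18,0.57,0.074],[-0.2,0.67,0.086],[-0.23,0.76,0.1],[-0.23,0.76,0.1],[-0.23,0.76,0.1]],"rot":[[0,0,0],[0,0,0],[0,0,0],[0,0,0],[0,0,0],[0,0,0],[0,0,0],[0,0,0],[0,0,0],[0,0,0],[0,0,0],[0,0,0]]}' 5
python3 - <<'E'
from h import *
t=camera("top"); B=np.array([613,-116,61.5]); 
for n in("top","scene"):
  p=camera(n)
  for r in look_for(p,"ball")[:3]:
    x,y,w,h=r["extent"]; X=atz(p,x+w/2,y+h/2,67); d=X-B; e=np.array([-.292,.956]); print(n,r["score"],X.round(1),"along",(d[:2]@e).round(1))
E
```

```text
t: 7.15
position: [607.1, -99.8, 76.8]
eef_rot: [0.598, 0.801, 0.0, 0.0]
ft_force: [-0.5, 0.1, 0.0]
width: 0.004
grip_force: 0.0
top 0.69 [ 754.4 -142.4   67. ] along -66.5
scene 0.77 [ 764.3 -139.    67. ] along -66.2
```

```bash
python3 - <<'E'
from h import *
o=readout.get_obs();print(o["position"],o["ft_force"])
im=[cv2.resize(camera(n)["color"],(400,300)) if 0 else camera(n)["color"] for n in("scene","wrist")]
cv2.imwrite("pics/s3.png",np.hstack([cv2.resize(im[0][130:330,130:330],(400,400)),cv2.resize(im[1],(400,400))]))
E
```

```text
[ 607.2937123  -101.06960288   76.73605924] [ 0.67764748 -0.5348087  -0.59768888]
```

View pics/s3.png

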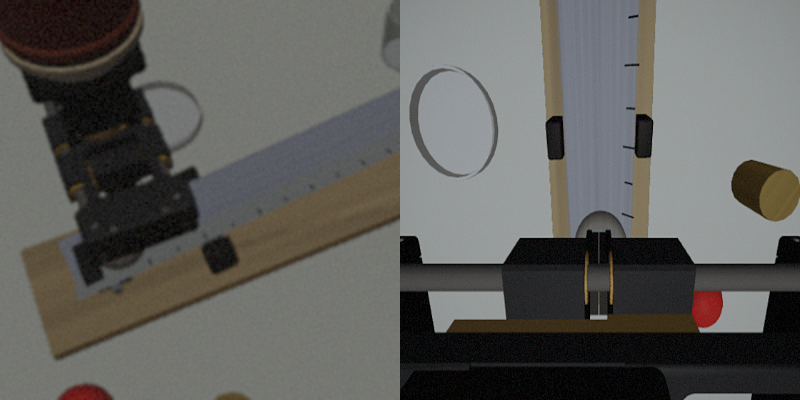

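```bash
python3 - <<'E'
from h import *
p=camera("wrist");s=camera("scene");o=readout.get_obs();T=o["position"];e=np.array([-.292,.956,.123]);print(T,p["position"])
print("tip w",proj(p,T-[0,0,14]),"s",proj(s,T-[0,0,14]))
for L in (0,20,34,50):
    C=np.array([613,-116,61.5])+e*L; print(L,(C-T).round(1),"wrist",proj(p,C),"r",K(p)*25/np.linalg.norm(C-p["position"]),"scene",proj(s,C))
for q,n in((p,"wrist"),(s,"scene")):print(n,[(r["extent"],round(r["score"],2)) for r in look_for(q,"ball")])
E
```

```text
[ 607.25560515 -101.12534198   76.58499464] [585.78740297 -29.96226314 259.90541644]
tip w [278.71011843 237.13467604] s [197.09820285 245.57095807]
0 [  5.7 -14.9 -15.1] wrist [280.62047804 258.47169734] r 36.25811743937258 scene [188.2818947 249.8514781]
20 [ -0.1   4.2 -12.6] wrist [280.40277909 232.01301477] r 37.96611433550465 scene [199.51997864 244.8000581 ]
34 [ -4.2  17.6 -10.9] wrist [280.24040761 212.27871861] r 39.08344836057349 scene [207.32538079 241.2915984 ]
50 [-8.9 32.9 -8.9] wrist [280.04377359 188.38022333] r 40.23346400208756 scene [216.1847738  237.30937907]
wrist [([403.7, 308.7, 47.7, 36.8], 0.97), ([242.8, 219.1, 70.0, 30.2], 0.96)]
scene [([155.8, 321.4, 33.3, 37.3], 0.92)]
```

```bash
python3 - <<'E'
from h import *
f=lambda a:(255*(a/255.)**.5).astype(np.uint8)
w=camera("wrist");s=camera("scene")
a=cv2.resize(f(w["color"])[180:350,200:360],(560,595)[:2]);b=cv2.resize(f(s["color"])[200:300,150:240],(0,0),fx=2.6,fy=5.95)
b=cv2.resize(f(s["color"])[220:290,160:202+20],(240,270))
c=np.zeros((595,800,3),np.uint8);c[:,:560]=a;c[:270,560:]=b
cv2.imwrite("pics/w4.png",c)
E
```

```text
(no output)
```

View pics/w4.png

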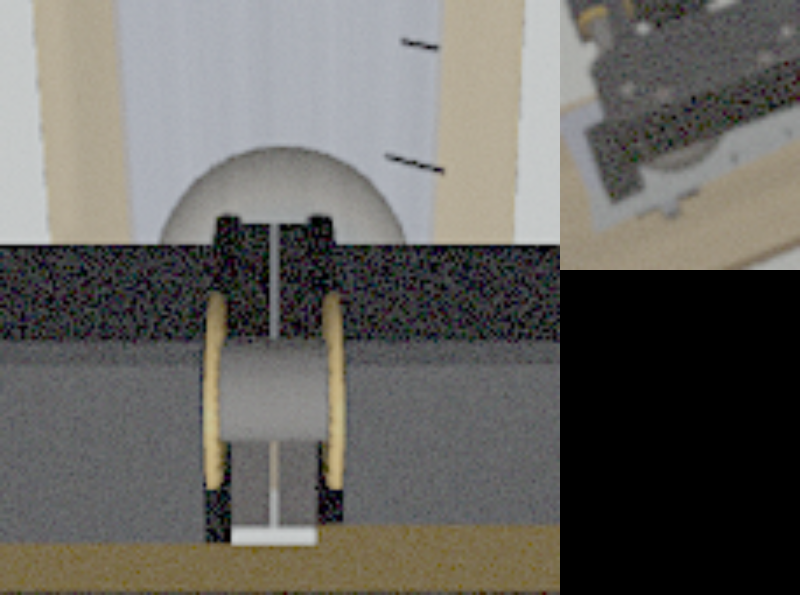

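```bash
python3 - <<'E'
from h import *
p=camera("wrist");o=readout.get_obs();T=np.array(o["position"]);e=np.array([-.292,.956,0]);n=np.array([.956,.292,0])
print(T,o["t"],K(p),(p["position"]-T)@e,Rm(p).round(3).tolist())
for z in(-56,-30,-10,0,14):
    print(z,[proj(p,T+[0,0,-z]+e*a+n*b).round(0).tolist() for a,b in((0,0),(9.5,0),(-9.5,0),(9.5,15))])
for r in outline_of(p,"ball"): 
    m=r["pixels"].astype(np.uint8); print(r["extent"],r["score"])
    cs,_=cv2.findContours(m,0,1); c=max(cs,key=len)[:,0]; c=c[c[:,1]<c[:,1].max()-2]; 
    A=np.c_[2*c,np.ones(len(c))]; s=np.linalg.lstsq(A,(c**2).sum(1),rcond=None)[0]; print("circle",s[:2],np.sqrt(s[2]+s[0]**2+s[1]**2))
E
```

```text
[ 607.24766201 -100.7760279    76.64100852] 7.85 316.1166479810784 74.34144723187454 [[0.959, 0.272, 0.076], [0.282, -0.923, -0.26], [-0.0, 0.271, -0.963]]
-56 [[279.0, 292.0], [279.0, 273.0], [279.0, 311.0], [313.0, 273.0]]
-30 [[279.0, 267.0], [279.0, 250.0], [279.0, 283.0], [307.0, 250.0]]
-10 [[279.0, 252.0], [279.0, 237.0], [279.0, 266.0], [304.0, 236.0]]
0 [[279.0, 245.0], [279.0, 231.0], [279.0, 259.0], [303.0, 231.0]]
14 [[279.0, 237.0], [279.0, 224.0], [279.0, 251.0], [301.0, 223.0]]
[243.2, 221.0, 70.3, 31.2] 0.95
circle [280.16228609 240.44969922] 21.53594032079087
[405.4, 308.1, 46.1, 37.2] 0.69
circle [429.45056722 323.27794106] 20.878039982494503
```

```bash
python3 - <<'E'
from h import *
print(bot.tip_extent,[(a,getattr(bot,a)) for a in dir(bot) if a[0]!="_"]); o=readout.get_obs(); print(o["width"],o["ft_force"],o["wrist_torque"])
E
```

```text
14.0 [('Unreachable', <class 'cell.Unreachable'>), ('tip_extent', 14.0)]
0.003941898197566353 [ 0.60159617 -0.3815857   0.21696208] [ 0.00780472 -0.1143496   0.02677644]
```

The fingers show no contact force, yet the TCP is past the ball's centre, and the wrist view still shows the ball at the foot. So the real tips seem to be higher than assumed. I'll rise, go back behind the ball and feel for the height over the free board end.

```bash
python3 -m pendant '{"fingers":[0,0,0,0,0,0,0,0,0,0],"translation":[[0,0,1.5],[0,0,2],[0.5,-1.5,0],[0.5,-1.5,0],[0.5,-1.5,0],[0.5,-1.5,0],[0.4,-1.4,0],[0,0,-1.5],[0,0,-2],[0,0,0]],"rot":[[0,0,0],[0,0,0],[0,0,0],[0,0,0],[0,0,0],[0,0,0],[0,0,0],[0,0,0],[0,0,0],[0,0,0]]}' 5
python3 - <<'E'
from h import *
p=camera("wrist");s=camera("scene");o=readout.get_obs();T=np.array(o["position"]);print(T,o["ft_force"])
for n,q in(("w",p),("s",s)):
    print(n,proj(q,[613,-116,61.5]),[(r["extent"],round(r["score"],2)) for r in look_for(q,"ball")])
f=lambda a:(255*(a/255.)**.5).astype(np.uint8)
cv2.imwrite("pics/w5.png",np.hstack([cv2.resize(f(p["color"])[60:340,140:420],(400,400)),cv2.resize(f(s["color"])[180:300,120:240],(400,400))]))
E
```

```text
t: 8.9
position: [628.9, -173.7, 72.7]
eef_rot: [0.598, 0.801, -0.001, -0.003]
ft_force: [0.1, -0.1, -0.9]
width: 0.006
grip_force: 0.0
[ 630.70108669 -173.85772442   75.88155138] [ 0.88802698 -0.24254108  0.22266163]
w [280.67566772 146.10802574] [([242.7, 101.1, 78.5, 87.3], 0.79), ([396.0, 200.5, 72.6, 61.0], 0.68), ([193.3, 0.0, 170.5, 243.1], 0.25)]
s [188.2818947 249.8514781] [([157.8, 322.1, 31.3, 37.0], 0.58)]
```

View pics/w5.png

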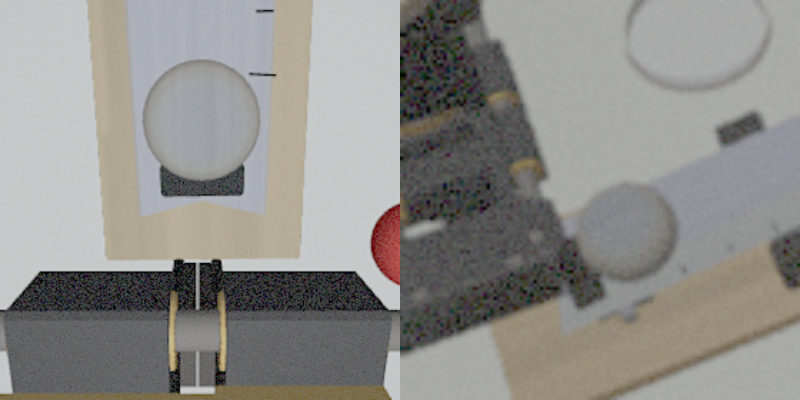

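```bash
python3 -m pendant '{"fingers":[0,0,0,0,0],"translation":[[0,0,-1],[0,0,-1],[0,0,-0.8],[0,0,-0.4],[0,0,0]],"rot":[[0,0,0],[0,0,0],[0,0,0],[0,0,0],[0,0,0]]}' 5
python3 -m pendant '{"fingers":[0,0,0],"translation":[[0,0,-0.3],[0,0,-0.3],[0,0,-0.2]],"rot":[[0,0,0],[0,0,0],[0,0,0]]}' 5
python3 -m pendant '{"fingers":[0,0],"translation":[[0,0,-0.2],[0,0,-0.2]],"rot":[[0,0,0],[0,0,0]]}' 5
```

```text
t: 9.6
position: [630.6, -174.5, 43.6]
eef_rot: [0.598, 0.801, -0.0, -0.001]
ft_force: [0.5, 0.6, -0.4]
width: 0.005
grip_force: 0.0
t: 9.9
position: [631.3, -174.7, 36.6]
eef_rot: [0.598, 0.801, 0.0, 0.0]
ft_force: [0.9, 0.3, -0.3]
width: 0.006
grip_force: 0.0
t: 10.1
position: [631.3, -174.7, 32.6]
eef_rot: [0.598, 0.801, -0.0, 0.0]
ft_force: [0.7, 1.0, -0.4]
width: 0.005
grip_force: 0.0
```

```bash
python3 -m pendant '{"fingers":[0,0],"translation":[[0,0,-0.2],[0,0,-0.2]],"rot":[[0,0,0],[0,0,0]]}' 5
python3 -m pendant '{"fingers":[0,0],"translation":[[0,0,-0.2],[0,0,0]],"rot":[[0,0,0],[0,0,0]]}' 5
```

```text
t: 10.3
position: [631.3, -174.7, 28.6]
eef_rot: [0.598, 0.801, -0.0, 0.0]
ft_force: [0.2, -0.1, 0.4]
width: 0.011
grip_force: 0.0
t: 10.5
position: [631.0, -174.6, 26.3]
eef_rot: [0.598, 0.801, -0.0, -0.0]
ft_force: [-0.8, 0.4, -0.3]
width: 0.003
grip_force: 0.0
```

```bash
python3 -m pendant '{"fingers":[0,0,0,0],"translation":[[0.18,-0.57,0],[0,0,-0.3],[0,0,-0.3],[0,0,-0.1]],"rot":[[0,0,0],[0,0,0],[0,0,0],[0,0,0]]}' 5
python3 - <<'E'
from h import *
p=camera("wrist");s=camera("scene");o=readout.get_obs();T=np.array(o["position"]);print(T,o["ft_force"])
print(atz(p,279,242,19),atz(p,279,242,5))
print("board end row",[proj(p,np.array([613,-116,0])+np.array([-.292,.956,0])*L+[0,0,19]).round(1).tolist() for L in(-60,-70,-76)],"tip pred",proj(p,T-[0,0,14]),proj(s,T-[0,0,14]))
f=lambda a:(255*(a/255.)**.5).astype(np.uint8)
cv2.imwrite("pics/w6.png",np.hstack([cv2.resize(f(p["color"])[60:340,140:420],(400,400)),cv2.resize(f(s["color"])[180:320,80:220],(400,400))]))
E
```

```text
t: 10.9
position: [632.7, -180.3, 19.1]
eef_rot: [0.598, 0.801, -0.0, -0.0]
ft_force: [-0.6, 0.3, -0.7]
width: 0.006
grip_force: 0.0
[ 632.81247258 -180.19140926   19.34639877] [ 0.14789252 -0.25401152 -0.14351676]
[ 632.30510288 -178.20463116   19.        ] [ 633.90564135 -183.47635446    5.        ]
board end row [[278.5, 234.2], [278.6, 249.3], [278.7, 258.1]] tip pred [278.82546441 237.31736366] [156.70208246 280.58445756]
```

View pics/w6.png

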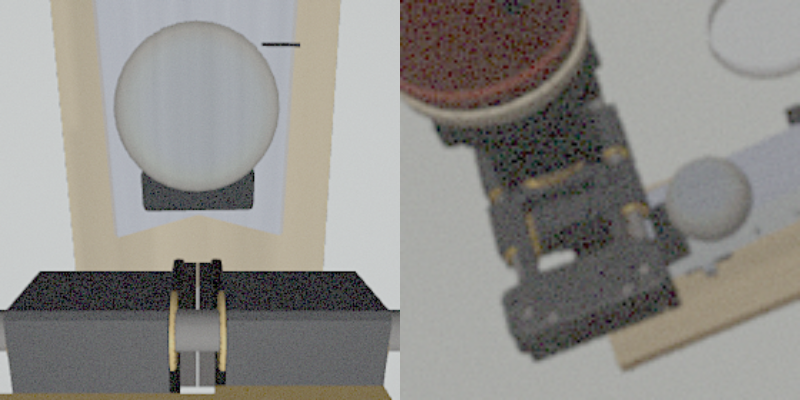

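Even with the TCP at board height nothing is touched, so the shut tips really stand well behind the stated extent. I'll keep feeling down in 1 mm steps, with an automatic stop on contact.

```bash
set -e; chk(){ python3 -c "
from h import *
o=readout.get_obs();f=o['ft_force'];print(o['t'].round(2),o['position'].round(1),f.round(1));import sys;sys.exit(np.linalg.norm(f)>3)"; }
python3 -m pendant '{"fingers":[0],"translation":[[0,0,-0.1]],"rot":[[0,0,0]]}' >/dev/null; chk
python3 -m pendant '{"fingers":[0],"translation":[[0,0,-0.1]],"rot":[[0,0,0]]}' >/dev/null; chk
python3 -m pendant '{"fingers":[0],"translation":[[0,0,-0.1]],"rot":[[0,0,0]]}' >/dev/null; chk
python3 -m pendant '{"fingers":[0],"translation":[[0,0,-0.1]],"rot":[[0,0,0]]}' >/dev/null; chk
python3 -m pendant '{"fingers":[0],"translation":[[0,0,-0.1]],"rot":[[0,0,0]]}' >/dev/null; chk
python3 -m pendant '{"fingers":[0],"translation":[[0,0,-0.1]],"rot":[[0,0,0]]}' >/dev/null; chk
python3 -m pendant '{"fingers":[0],"translation":[[0,0,-0.1]],"rot":[[0,0,0]]}' >/dev/null; chk
python3 -m pendant '{"fingers":[0],"translation":[[0,0,-0.1]],"rot":[[0,0,0]]}' >/dev/null; chk
python3 -m pendant '{"fingers":[0],"translation":[[0,0,-0.1]],"rot":[[0,0,0]]}' >/dev/null; chk
python3 -m pendant '{"fingers":[0],"translation":[[0,0,-0.1]],"rot":[[0,0,0]]}' >/dev/null; chk
```

```text
Traceback (most recent call last):
AttributeError: 'float' object has no attribute 'round'
```

```bash
set -e; cat > chk.py <<'E'
from h import *
import sys
o=readout.get_obs();f=np.array(o['ft_force']);print(round(float(o['t']),2),np.round(o['position'],1),f.round(1));sys.exit(int(np.linalg.norm(f)>3))
E
python3 -m pendant '{"fingers":[0],"translation":[[0,0,-0.1]],"rot":[[0,0,0]]}' >/dev/null; python3 chk.py
python3 -m pendant '{"fingers":[0],"translation":[[0,0,-0.1]],"rot":[[0,0,0]]}' >/dev/null; python3 chk.py
python3 -m pendant '{"fingers":[0],"translation":[[0,0,-0.1]],"rot":[[0,0,0]]}' >/dev/null; python3 chk.py
python3 -m pendant '{"fingers":[0],"translation":[[0,0,-0.1]],"rot":[[0,0,0]]}' >/dev/null; python3 chk.py
python3 -m pendant '{"fingers":[0],"translation":[[0,0,-0.1]],"rot":[[0,0,0]]}' >/dev/null; python3 chk.py
python3 -m pendant '{"fingers":[0],"translation":[[0,0,-0.1]],"rot":[[0,0,0]]}' >/dev/null; python3 chk.py
python3 -m pendant '{"fingers":[0],"translation":[[0,0,-0.1]],"rot":[[0,0,0]]}' >/dev/null; python3 chk.py
python3 -m pendant '{"fingers":[0],"translation":[[0,0,-0.1]],"rot":[[0,0,0]]}' >/dev/null; python3 chk.py
python3 -m pendant '{"fingers":[0],"translation":[[0,0,-0.1]],"rot":[[0,0,0]]}' >/dev/null; python3 chk.py
```

```text
11.2 [ 633.1 -180.3   17.7] [ 0.3 -0.6  0.5]
11.3 [ 633.1 -180.3   16.7] [-0.3 -0.1 -0.4]
11.4 [ 633.1 -180.4   15.7] [-1.   0.9  0.1]
11.5 [ 633.  -180.4   14.6] [-0.7 -0.7  0.5]
11.6 [ 633.1 -180.4   13.6] [ 0.6 -0.2 -0.3]
11.7 [ 633.  -180.4   12.6] [ 0.  -0.4 -0.9]
11.8 [ 633.  -180.4   11.6] [ 0.7 -0.2 -0.6]
11.9 [ 633.1 -180.4   10.6] [-0.2  0.  -0.4]
12.0 [ 633.  -180.3    9.6] [-0.1  0.3  0.4]
```

```bash
set -e
python3 -m pendant '{"fingers":[0],"translation":[[0,0,-0.1]],"rot":[[0,0,0]]}' >/dev/null; python3 chk.py
python3 -m pendant '{"fingers":[0],"translation":[[0,0,-0.1]],"rot":[[0,0,0]]}' >/dev/null; python3 chk.py
python3 -m pendant '{"fingers":[0],"translation":[[0,0,-0.1]],"rot":[[0,0,0]]}' >/dev/null; python3 chk.py
python3 -m pendant '{"fingers":[0],"translation":[[0,0,-0.1]],"rot":[[0,0,0]]}' >/dev/null; python3 chk.py
python3 -m pendant '{"fingers":[0],"translation":[[0,0,-0.1]],"rot":[[0,0,0]]}' >/dev/null; python3 chk.py
python3 -m pendant '{"fingers":[0],"translation":[[0,0,-0.1]],"rot":[[0,0,0]]}' >/dev/null; python3 chk.py
python3 -m pendant '{"fingers":[0],"translation":[[0,0,-0.1]],"rot":[[0,0,0]]}' >/dev/null; python3 chk.py
```

```text
12.1 [ 633.1 -180.4    8.6] [ 0.  -0.1  0. ]
12.2 [ 633.1 -180.4    7.6] [ 0.2 -0.7 -0.8]
12.3 [ 633.  -180.4    6.6] [ 0.9 -0.1 -0.1]
12.4 [ 633.1 -180.4    5.6] [ 0.5 -0.9  0.2]
12.5 [ 633.1 -180.4    4.6] [ 0.5 -0.2  0.2]
12.6 [ 633.1 -180.3    3.6] [-0.2  0.4  0.5]
12.7 [ 633.1 -180.4    2.6] [-0.1 -0.1 -0.8]
```

```bash
set -e
python3 -m pendant '{"fingers":[0],"translation":[[0,0,-0.1]],"rot":[[0,0,0]]}' >/dev/null; python3 chk.py
python3 -m pendant '{"fingers":[0],"translation":[[0,0,-0.1]],"rot":[[0,0,0]]}' >/dev/null; python3 chk.py
python3 -m pendant '{"fingers":[0],"translation":[[0,0,-0.1]],"rot":[[0,0,0]]}' >/dev/null; python3 chk.py
python3 -m pendant '{"fingers":[0],"translation":[[0,0,-0.1]],"rot":[[0,0,0]]}' >/dev/null; python3 chk.py
```

```text
12.8 [ 633.  -180.4    1.6] [ 0.1 -0.7  0.8]
12.9 [ 6.331e+02 -1.804e+02  6.000e-01] [-0.1 -0.1  0.5]
13.0 [ 6.330e+02 -1.803e+02 -4.000e-01] [-0.1  1.3 -0.5]
13.1 [ 633.1 -180.4   -1.4] [ 0.8  0.4 -0.5]
```

Still free, so the shut tips are short or hidden. I'll rise, open the fingers partly, and use the known gap to measure the depth of the tips in the wrist picture.

```bash
python3 -m pendant '{"fingers":[0,0,0,0,0.4,0.4,0.4,0.4,0.4,0.4],"translation":[[0,0,1.5],[0,0,2.5],[0,0,2.5],[0,0,1],[0,0,0],[0,0,0],[0,0,0],[0,0,0],[0,0,0],[0,0,0]],"rot":[[0,0,0],[0,0,0],[0,0,0],[0,0,0],[0,0,0],[0,0,0],[0,0,0],[0,0,0],[0,0,0],[0,0,0]]}' 5
python3 - <<'E'
from h import *
p=camera("wrist");o=readout.get_obs();T=np.array(o["position"]);print(T,o["width"])
f=lambda a:(255*(a/255.)**.5).astype(np.uint8)
np.save("w7.npy",p["color"])
cv2.imwrite("pics/w7.png",cv2.resize(f(p["color"])[180:380,130:430],(798,532),interpolation=cv2.INTER_CUBIC))
e=np.array([-.292,.956,0]);n=np.array([.956,.292,0]);g=o["width"]*43.5
for z in(-50,-40,-30,-20,-10,0,14): print(z,[proj(p,T+[0,0,-z]+e*a+n*b).round(0).tolist() for a,b in((9.5,g),(-9.5,g),(9.5,-g),(9.5,g+15))])
E
```

```text
t: 14.1
position: [632.9, -180.3, 73.2]
eef_rot: [0.598, 0.801, -0.0, -0.0]
ft_force: [-0.0, -0.1, -0.0]
width: 0.382
grip_force: 0.0
[ 632.9270177  -180.31280712   73.36675201] 0.38973672720005154
-50 [[316.0, 267.0], [315.0, 303.0], [242.0, 268.0], [348.0, 267.0]]
-40 [[313.0, 258.0], [313.0, 292.0], [244.0, 259.0], [344.0, 258.0]]
-30 [[311.0, 250.0], [311.0, 283.0], [246.0, 251.0], [340.0, 250.0]]
-20 [[309.0, 243.0], [309.0, 274.0], [248.0, 243.0], [337.0, 243.0]]
-10 [[308.0, 236.0], [307.0, 266.0], [250.0, 237.0], [334.0, 236.0]]
0 [[306.0, 231.0], [306.0, 259.0], [251.0, 231.0], [331.0, 231.0]]
14 [[304.0, 224.0], [304.0, 251.0], [253.0, 224.0], [327.0, 223.0]]
```

View pics/w7.png

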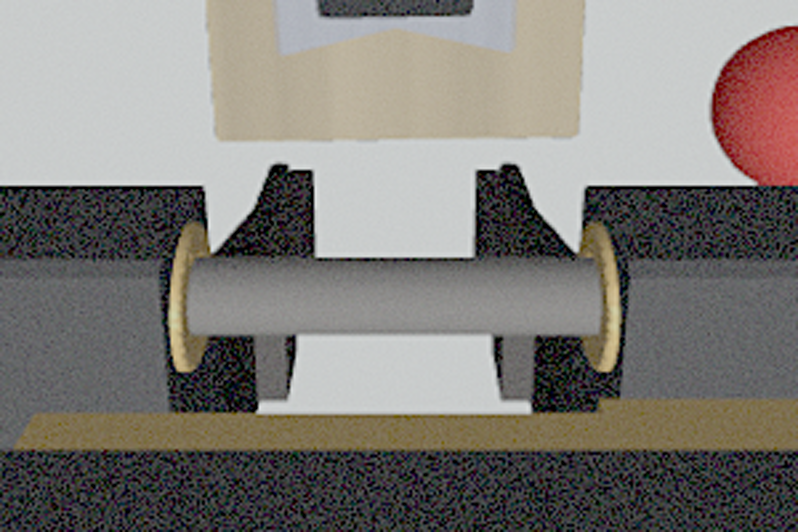

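The gap at the tips is 61 px for 34 mm, so the tips stand at tool z of about -20, not +14. The carriers are much higher, at about -100. So I lower by a further ~39 mm than I had it before, shut the fingers, and approach.

```bash
python3 -m pendant '{"fingers":[0,0,0,0,0,0,0,0,0,0,0,0],"translation":[[0,0,-1],[0,0,-1.3],[0,0,-1],[0,0,-0.6],[-0.12,0.38,0],[-0.12,0.38,0],[-0.15,0.48,0],[-0.15,0.48,0],[-0.12,0.38,0],[-0.09,0.29,0],[-0.06,0.19,0],[0,0,0]],"rot":[[0,0,0],[0,0,0],[0,0,0],[0,0,0],[0,0,0],[0,0,0],[0,0,0],[0,0,0],[0,0,0],[0,0,0],[0,0,0],[0,0,0]]}' 5
python3 -m pendant '{"fingers":[0,0,0,0,0,0,0,0],"translation":[[-0.06,0.19,0.024],[-0.06,0.19,0.024],[-0.06,0.19,0.024],[-0.06,0.19,0.024],[-0.09,0.29,0.037],[-0.09,0.29,0.037],[-0.12,0.38,0.05],[-0.12,0.38,0.05]],"rot":[[0,0,0],[0,0,0],[0,0,0],[0,0,0],[0,0,0],[0,0,0],[0,0,0],[0,0,0]]}' 5
cat > b.py <<'E'
from h import *
o=readout.get_obs();T=np.array(o["position"]);e=np.array([-.292,.956,.123]);B0=np.array([613,-116,61.5]);p=camera("wrist");s=camera("scene")
print("TCP L",(T-B0)[:2]@e[:2],"lat",(T-B0)@[.956,.292,0],"tip-ballline",T[2]+20.5-61.5-.123*((T-B0)[:2]@e[:2]+34.5),"F",np.round(o["ft_force"],1),"along",np.dot(o["ft_force"],e))
for q,n in((p,"w"),(s,"s")):
  for r in look_for(q,"ball")[:3]:
    x,y,w,h=r["extent"]
    if n=="w": print("w",np.round(r["extent"]),round(r["score"],2))
    else: print("s",np.round(r["extent"]),round(r["score"],2))
for d in(30,34,38,45): C=T+e*d; C[2]=61.5+.123*((C-B0)[:2]@e[:2]); q=proj(p,C); r=K(p)*25/((Rm(p).T@(C-p["position"]))[2]); print(d,"expect w top",q[1]-r,"left",q[0]-r,"s",proj(s,C).round(0))
E
python3 b.py
```

```text
t: 15.35
position: [624.9, -154.3, 34.8]
eef_rot: [0.598, 0.801, 0.0, 0.0]
ft_force: [-0.8, -0.0, 0.1]
width: 0.003
grip_force: 0.0
t: 16.15
position: [618.3, -133.3, 37.5]
eef_rot: [0.598, 0.801, 0.0, 0.0]
ft_force: [1.7, -3.3, 2.1]
width: 0.006
grip_force: 1.7
TCP L -18.11345347524152 lat 0.04279829307049621 tip-ballline -5.468546710026453 F [ 1.7 -3.3  2.1] along -3.390825153164256
w [408. 269.  78.  71.] 0.94
w [228. 152.  98. 100.] 0.87
s [155. 322.  35.  37.] 0.78
s [199. 230.  12.  20.] 0.73
30 expect w top 161.7561735440878 left 230.16640176781198 s [195. 247.]
34 expect w top 154.06467140776414 left 229.6319746056879 s [197. 246.]
38 expect w top 146.2242320525832 left 229.0871988674603 s [199. 245.]
45 expect w top 132.13184693583383 left 228.1080203855438 s [203. 243.]
```

Contact: 3.4 N along the rail, ball top edge at row 152, so it is 35 mm ahead and moving with the fingers. Pushing on up.

```bash
python3 -m pendant '{"fingers":[0,0,0,0,0,0,0,0,0,0,0,0],"translation":[[-0.18,0.57,0.074],[-0.23,0.76,0.1],[-0.29,0.96,0.123],[-0.29,0.96,0.123],[-0.29,0.96,0.123],[-0.29,0.96,0.123],[-0.29,0.96,0.123],[-0.29,0.96,0.123],[-0.29,0.96,0.123],[-0.29,0.96,0.123],[-0.29,0.96,0.123],[-0.29,0.96,0.123]],"rot":[[0,0,0],[0,0,0],[0,0,0],[0,0,0],[0,0,0],[0,0,0],[0,0,0],[0,0,0],[0,0,0],[0,0,0],[0,0,0],[0,0,0]]}' 5
python3 b.py
```

```text
t: 17.55
position: [584.9, -23.5, 51.5]
eef_rot: [0.598, 0.801, -0.0, -0.0]
ft_force: [1.2, -3.5, 1.7]
width: 0.005
grip_force: 2.0
TCP L 96.61793648216985 lat 0.14542168029148783 tip-ballline -5.634417279138177 F [ 1.2 -3.5  1.7] along -3.4859750594692427
w [226. 152.  98.  98.] 0.73
w [397. 416.  55.   3.] 0.66
s [155. 323.  34.  36.] 0.89
s [321. 123.  27.  45.] 0.37
30 expect w top 161.85947879949498 left 230.11668017232216 s [258. 219.]
34 expect w top 154.1617402993361 left 229.58182485021177 s [260. 218.]
38 expect w top 146.3148787196002 left 229.03660813783605 s [262. 217.]
45 expect w top 132.2107850772403 left 228.05662556918912 s [266. 215.]
```

```bash
python3 -m pendant '{"fingers":[0,0,0,0,0,0,0,0,0,0,0,0],"translation":[[-0.23,0.76,0.1],[-0.29,0.96,0.123],[-0.29,0.96,0.123],[-0.29,0.96,0.123],[-0.29,0.96,0.123],[-0.29,0.96,0.123],[-0.29,0.96,0.123],[-0.29,0.96,0.123],[-0.29,0.96,0.123],[-0.29,0.96,0.123],[-0.29,0.96,0.123],[-0.29,0.96,0.123]],"rot":[[0,0,0],[0,0,0],[0,0,0],[0,0,0],[0,0,0],[0,0,0],[0,0,0],[0,0,0],[0,0,0],[0,0,0],[0,0,0],[0,0,0]]}' 5
python3 -m pendant '{"fingers":[0,0,0,0,0,0,0,0,0,0,0,0],"translation":[[-0.23,0.76,0.1],[-0.23,0.76,0.1],[-0.23,0.76,0.1],[-0.2,0.67,0.086],[-0.18,0.57,0.074],[-0.15,0.48,0.06],[-0.12,0.38,0.05],[-0.12,0.38,0.05],[-0.09,0.29,0.037],[-0.09,0.29,0.037],[-0.06,0.19,0.024],[-0.06,0.19,0.024]],"rot":[[0,0,0],[0,0,0],[0,0,0],[0,0,0],[0,0,0],[0,0,0],[0,0,0],[0,0,0],[0,0,0],[0,0,0],[0,0,0],[0,0,0]]}' 5
cat > pl.py <<'E'
from h import *
p=camera("wrist");s=camera("scene")
for q,n in((p,"w"),(s,"s")):
    e=np.array([-.292,.956]);
    for r in look_for(q,"start_plate")[:2]:
        x,y,w,h=r["extent"]; X=atz(q,x+w/2,y+h/2,106); print(n,"plate",np.round(r["extent"]),round(r["score"],2),X.round(1),"L",((X[:2]-[613,-116])@e).round(1))
E
python3 b.py; python3 pl.py
```

```text
t: 18.95
position: [550.7, 89.7, 66.0]
eef_rot: [0.598, 0.801, -0.0, -0.0]
ft_force: [0.9, -3.3, 0.6]
width: 0.004
grip_force: 2.0
t: 20.15
position: [533.4, 146.2, 73.4]
eef_rot: [0.598, 0.801, -0.0, 0.0]
ft_force: [0.5, -3.0, 1.4]
width: 0.006
grip_force: 1.6
TCP L 273.8889377114074 lat 0.4729756232929958 tip-ballline -5.535848610255982 F [ 0.5 -3.   1.4] along -2.8970138786547674
w [226. 152.  96.  97.] 0.67
s [154. 323.  35.  35.] 0.98
30 expect w top 161.78260122116757 left 230.10864074872927 s [349. 178.]
34 expect w top 154.0882163630668 left 229.57322738142398 s [351. 177.]
38 expect w top 146.24482069394125 left 229.02744510463899 s [353. 176.]
45 expect w top 132.14707679972108 left 228.04645433422476 s [356. 175.]
w plate [241.  41.  63.  54.] 0.65 [503.1 238.4 106. ] L 370.9
```

```bash
set -e; sed -i 's/>3)/>6)/' chk.py; python3 -m pendant '{"fingers":[0,0,0,0,0,0,0],"translation":[[-0.09,0.29,0.037],[-0.09,0.29,0.037],[-0.09,0.29,0.037],[-0.09,0.29,0.037],[-0.09,0.29,0.037],[-0.09,0.29,0.037],[-0.06,0.19,0.025]],"rot":[[0,0,0],[0,0,0],[0,0,0],[0,0,0],[0,0,0],[0,0,0],[0,0,0]]}' >/dev/null; python3 chk.py
python3 -m pendant '{"fingers":[0,0],"translation":[[-0.03,0.1,0.012],[-0.03,0.1,0.012]],"rot":[[0,0,0],[0,0,0]]}' >/dev/null; python3 chk.py
python3 -m pendant '{"fingers":[0,0],"translation":[[-0.03,0.1,0.012],[-0.03,0.1,0.012]],"rot":[[0,0,0],[0,0,0]]}' >/dev/null; python3 chk.py
python3 -m pendant '{"fingers":[0,0],"translation":[[-0.03,0.1,0.012],[-0.03,0.1,0.012]],"rot":[[0,0,0],[0,0,0]]}' >/dev/null; python3 chk.py
python3 -m pendant '{"fingers":[0,0],"translation":[[-0.03,0.1,0.012],[-0.03,0.1,0.012]],"rot":[[0,0,0],[0,0,0]]}' >/dev/null; python3 chk.py
```

```text
21.25 [527.3 166.   75.9] [ 0.2 -2.7  1.1]
21.45 [526.8 167.5  76.1] [ 0.2 -2.6  1.3]
21.65 [526.2 169.4  76.3] [-0.1 -2.8  1.4]
21.85 [525.6 171.5  76.6] [ 0.5 -3.1  1.8]
22.05 [525.2 172.7  76.8] [ 0.3 -5.8  2.3]
```

The force rises at TCP y≈172, which matches the predicted plate contact. Pressing in slowly, watching the force.

```bash
set -e; sed -i 's/>6)/>13)/' chk.py
python3 -m pendant '{"fingers":[0,0],"translation":[[-0.03,0.1,0.012],[-0.03,0.1,0.012]],"rot":[[0,0,0],[0,0,0]]}' >/dev/null; python3 chk.py
python3 -m pendant '{"fingers":[0,0],"translation":[[-0.03,0.1,0.012],[-0.03,0.1,0.012]],"rot":[[0,0,0],[0,0,0]]}' >/dev/null; python3 chk.py
python3 -m pendant '{"fingers":[0,0],"translation":[[-0.03,0.1,0.012],[-0.03,0.1,0.012]],"rot":[[0,0,0],[0,0,0]]}' >/dev/null; python3 chk.py
python3 -m pendant '{"fingers":[0],"translation":[[-0.03,0.1,0.012]],"rot":[[0,0,0]]}' >/dev/null; python3 chk.py
python3 -m pendant '{"fingers":[0],"translation":[[0,0,0]],"rot":[[0,0,0]]}' >/dev/null; python3 chk.py
```

```text
22.25 [524.7 174.4  77. ] [ 1.3 -4.9  2. ]
22.45 [524.1 176.1  77.2] [ 1.5 -8.   1.5]
22.65 [523.6 177.8  77.4] [ 1.3 -8.8  1.7]
22.75 [523.3 178.7  77.5] [ 1.4 -8.4  2.4]
22.85 [523.3 178.8  77.5] [ 2.1 -7.1  1.7]
```

About 7 mm in. I'll add 2 mm for margin, short of the 12 mm hard stop, and verify the hold.

```bash
python3 -m pendant '{"fingers":[0,0],"translation":[[-0.03,0.1,0.012],[-0.03,0.1,0.012]],"rot":[[0,0,0],[0,0,0]]}' >/dev/null; python3 chk.py
python3 -m pendant '{"fingers":[0,0,0,0,0],"translation":[[0,0,0],[0,0,0],[0,0,0],[0,0,0],[0,0,0]],"rot":[[0,0,0],[0,0,0],[0,0,0],[0,0,0],[0,0,0]]}'; python3 chk.py; python3 b.py; python3 pl.py; python3 chk.py
```

```text
23.05 [522.8 180.3  77.8] [ 1.6 -8.7  2.3]
t: 23.55
position: [522.7, 180.6, 77.7]
eef_rot: [0.599, 0.801, -0.001, 0.001]
ft_force: [1.5, -9.2, 1.8]
width: 0.004
grip_force: 4.3
23.55 [522.7 180.6  77.7] [ 1.5 -9.2  1.8]
TCP L 309.8728533888857 lat 0.27221487323924975 tip-ballline -5.619273035237235 F [ 1.5 -9.2  1.8] along -9.044314881474758
w [224. 157.  98.  92.] 0.95
s [158. 323.  32.  32.] 0.93
s [364. 179.  -1.  -3.] 0.53
30 expect w top 161.91709225303939 left 229.9446630452777 s [366. 170.]
34 expect w top 154.2217963579863 left 229.3945455602452 s [368. 169.]
38 expect w top 146.37662630390125 left 228.83371394588463 s [370. 168.]
45 expect w top 132.27354616566043 left 227.82551996833433 s [374. 167.]
w plate [244. 140.  57.  19.] 0.65 [502.6 238.5 106. ] L 371.1
23.95 [522.7 180.5  77.7] [ 1.  -8.8  1.4]
```

The hold is steady at about 9 N. That is roughly 6 N over the push alone, which puts the plate about 9 mm in, agreeing with the travel. Handing in.

```bash
python3 -c "
from cell import job
print(job.close_job())"
```

```text
the job is handed in; nothing more can be done
None
```

I pushed the ball up the rail and it now presses the start plate about 9 mm of its 12 mm in (estimated from travel and force), with the shut fingertips holding it at about 9 N; I handed the job in at about 24 s, and no result came back.

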